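# Store a retained sample and latch the cooler

### The arm

A 7-joint arm with a two-finger parallel gripper is mounted at the origin on the work surface. World frame = base frame: x ahead of the robot, y to its left, z up, the work surface at z = 0. Lengths are in m, angles in rad, forces in N, time in s.
With the tool pointing down it reaches from about 0.425 to 0.925 m from the base axis. Payload 6.8 kg.
Tool frame: the origin (TCP) lies between the finger pads; the fingertips stand 17 mm ahead of it and the grasp point (between the pads) lies 2 mm behind it; x points along the fingers, y is the direction in which the jaws open and shut, and the axes are right-handed (so a half turn about x gives the same grasp; the last joint's range is limited). The gripper opens to 85 mm and grips with 20 to 120 N. Pads are 22 mm wide; open, the fingers measure 114 mm over their backs; the gripper's body (76 mm by 85 mm) begins 54 mm behind the grasp point. The pads swing forward as they close: fully open they stand 13 mm farther back than shut.
Start: joints at [-1.323, 0.477, 0.022, 1.555, -0.011, 1.109, -0.083], TCP at [0.235, 0.633, 0.227] pointing down, gripper open.
Joint ranges: [-2.96, 2.96], [-0.34, 2.1], [-1.41, 1.46], [0.24, 2.44], [-1.37, 4.51], [0.17, 1.92], [-2.96, 2.96]. Speed limits (rad/s): [2.39, 2.39, 3.14, 3.14, 3.14, 3.14, 3.14].

### API

Orientations are given as a rotation vector (axis times angle).
In Python, from bench import r gives the robot as it stands. The module is installed in compiled form; this text tells all that it offers.
- The arm moves only by the tool apply_moves, never from a script. Its argument "increments" is text: rows parted by semicolons, each of 7 numbers parted by spaces: the finger opening in mm, from 0 to 85.4, then the shift along the tool's x, y, z normalised to -1 to 1, where 1 is 100 cm, then the turn, a rotation vector about the tool's x, y, z normalised to -1 to 1, where 1 is 0.12 rad. In form: gripper x y z wx wy wz; .... A call has exactly 8 rows; each row shifts and turns the commanded pose from where the row before left it, along the tool's axes as they then stand; what a row does not reach is not made up. A row lasts 1/10 s, in which the tool goes at most 50 mm and 8.59 degrees, less where a joint would pass 70% of its speed; a pose out of reach is approached as far as the arm can. A call with a number of a shift or a turn outside -1 to 1 is refused whole. A call with a gripper value outside its range is refused whole. The fingers move at their own pace and stop on an object; "squeeze" is the grip in N (left out, the last holds). Time passes only in rows, so rows that do not move let the fingers close, or fill a call up. It gives the time, the measured TCP pose, the force and the opening at its end, in the units of the state.
- r.get_obs(): the state, without advancing time (a new reading comes with each control period).
- r.grab_frame(name): name is "side" or "top" or "wrist"; returns a dict with "color" (400x640x3 uint8, blue, green, red), "fx", "fy", "cx", "cy" (pixels), "origin" and "orientation" of the camera in the world. Camera axes: x right, y up, looking along -z (the intrinsics and any distortion apply to the point x, -y, -z); pixel columns grow to the right and rows downward; lengths in m; the calibration is good to about 2 mm. A picture is of the moment at which its call begins. There is no depth.
- r.hand_in(): hands the job in, once; it reports no verdict.
The state is a dict: "clock": time; "joints": joint angles; "qvel": joint speeds; "tau": joint torques, N m; "tcp_pos": TCP position; "orientation": TCP orientation; "contact_force": force on the tool from outside, world axes, zero at the start; "moment": the same for the moment, N m; "grip_width": finger opening in m.
Only numpy, scipy, OpenCV 4.12 (cv2) and the standard library are available. Lean on these libraries where they do the work, as an engineer would, in place of code of your own. Each camera call takes 0.05 s, during which the arm holds its last target. There are 200 camera calls.

### The job

Put the tub of red salad on the pulled-out shelf of the small sample cooler, slide the shelf fully in, then push the cooler's door shut until its spring latch snaps in and holds the door by itself. Ease the door shut, without slamming it or forcing it, set the tub down gently, and do not disturb the other tubs or the tape roll.

Things in the scene. Friction and masses are not known exactly. Their poses are not given: they have to be found in the camera images.
- sample_center (a point): The tub to be stored: red salad under a clear lid, 92 x 62 x 55 mm (its own x, y, z), 250 g, straight-sided enough to be gripped across its 62 mm, standing on the table. This point is its centre, 27.5 mm above its underside; x runs along its 92 mm, z is up.
- tub_white_center (a point): Bystander: a tub of the same size with white salad, on the table. Its centre; leave it alone.
- tub_brown_center (a point): Bystander: a tub of the same size with brown contents, on the table. Its centre; leave it alone.
- tape: Bystander: roll of tape lying flat, 90 mm across, 25 mm high. Origin under its centre.
- cooler: Stainless bench-top sample cooler, fixed: 300 mm deep, 240 wide, 255 high (control box on its rear top to 268). Origin: centre of its underside; x points from its open front to its back (front frame at x = -150 mm), y to the hinge side, z up. It stands on the robot's left, front to the robot's right, hinge on the side near the robot; the latch is on the far side.
- shelf (a joint): How far the shelf is pulled out of the cooler, in m: 0 fully in (against its end stop), 0.17 fully out. It slides along the cooler's own -x with about 1.5 N of friction. The tray is 176 mm wide, its top face 150 mm above the table, with side lips 10 mm high.
- shelf_spot (a point): Where the tub is to stand: point on the tray's top face, mid-width, 75 mm behind the outer face of the front plate. Moves with the shelf; axes as the cooler's. The plate rises 62 mm above the tray and is 6 mm thick.
- shelf_front (a point): Middle of the outer face of the shelf's white front plate (176 mm wide, from 146 to 212 mm above the table), 185 mm above the table; push it towards the cooler's +x. Moves with the shelf. With the shelf fully in, this face is flush with the cooler's front frame, whose top member spans 233 to 255 mm above the table.
- door (a joint): Door angle in rad: 0 nominally shut, growing as it opens (to 1.9; starts wide open). It stays where it is left, but over the last 14 mm or so of the free edge's way its rubber seal pushes back with a few N, so an unlatched door springs back to about 0.1. The keeper sits up to 8 mm deeper or shallower than nominal, unmeasured: the door latches somewhere between -0.04 and 0.04 rad.
- tongue (a joint): How far the sprung latch tongue is pressed into the door's edge, in m: 0 fully out (also while the door is open), 0.0115 fully in. Riding over the keeper's roller presses it in by 9 mm; it then snaps out behind.
- door_hinge (a point): Point on the door's vertical hinge line, 217 mm above the table. Axes turn with the door: -y runs along it to the free edge, -x out of its outer face. Door 240 mm wide, 12 to 255 mm above the table; inner face in the plane of the hinge line, outer face 30 mm outside it, bare above 180 mm (below, a latch case near the free edge stands 17 mm out).
- door_press (a point): Point to push on, towards +x: on the outer face, 185 mm from the hinge line, 217 mm above the table. Axes as door_hinge. Here the push climbs to 5 to 11 N as the tongue rides up, drops as it snaps out, then climbs steeply on a hard rubber stop under 2 mm further in. Over 20 N on the door strains it; nearer the hinge a push must be harder in proportion.
There are look-alikes about, which are no part of the job. Leave any green or turquoise look-alike of the part that bears sample_center alone.

How it is judged:
By the outcome, as a careful person would: the job done as asked, in the order asked, and still so for the second after the job is handed in, with the robot touching nothing.
It also fails if it takes over 72 s, if anything falls off the work surface, if the arm or the gripper's body presses on something with over 40 N, if the wrist force passes 120 N, or if a joint passes its speed limit or range.

## Working session

There is one attempt and no reset: what is moved stays moved. The work goes in short steps, Python scripts to look and compute and a tool call to move; the robot and the scene stay as the last step left them, time stands still between calls to the robot, and variables do not carry over. Pictures are saved under pics/ and viewed, about 8 in all and at most 12, crops included, and the job is handed in when it is done.

Besides the shell and the picture viewer there is one more tool, called as name(argument=value, ...), one argument or row to a line, values as JSON. apply_moves: Moves the arm, as the interface text tells. Scaled input: -1 to 1 covers 100 cm each way for a shift and 0.12 rad each way for a turn. Its arguments: {"type":"object","properties":{"increments":{"type":"string"},"squeeze":{"type":"number"}},"required":["increments"]}

```bash
mkdir -p pics; cat > h.py <<'E'
import numpy as np, cv2
from scipy.spatial.transform import Rotation as R
from bench import r
def rot(o):
    o=np.array(o,float)
    return o if o.shape==(3,3) else (R.from_rotvec(o) if o.size==3 else R.from_quat(o)).as_matrix()
def ray(f,u,v):
    d=np.array([(u-f['cx'])/f['fx'],-(v-f['cy'])/f['fy'],-1.])
    return np.array(f['origin']),rot(f['orientation'])@d
def onz(f,u,v,z):
    o,d=ray(f,u,v); return o+d*(z-o[2])/d[2]
def proj(f,p):
    c=rot(f['orientation']).T@(np.array(p)-f['origin'])
    return np.array([f['cx']+f['fx']*c[0]/-c[2], f['cy']+f['fy']*c[1]/c[2]])
E
python3 - <<'E'
from h import *
np.set_printoptions(precision=4,suppress=True)
o=r.get_obs(); print(o)
ims=[]
for n in ("side","top","wrist"):
    f=r.grab_frame(n); print(n,[ (k,np.array(v)) for k,v in f.items() if k!='color'])
    cv2.imwrite(f'pics/{n}0.png',f['color'])
E
```

```text
{'clock': 0.0, 'joints': array([-1.3231,  0.4778,  0.0223,  1.5565, -0.0115,  1.1093, -0.0831]), 'qvel': array([ 0.001 , -0.0008,  0.0002,  0.0018,  0.0002,  0.0013, -0.0009]), 'tau': array([ -0.0006, -59.6434,   1.6069, -28.1193,   0.0123,   0.0092,
        -0.    ]), 'tcp_pos': array([0.235 , 0.6321, 0.226 ]), 'orientation': array([ 0.2777,  1.5529, -0.2807]), 'contact_force': array([-0.2837, -0.0597, -0.757 ]), 'moment': array([-0.0153,  0.022 , -0.0206]), 'grip_width': 0.08536990143463503}
side [('fx', array(418.7676)), ('fy', array(418.7676)), ('cx', array(319.051)), ('cy', array(203.2704)), ('origin', array([ 0.7287, -0.3664,  1.2452])), ('orientation', array([0.3225, 0.0915, 0.6038]))]
top [('fx', array(407.2291)), ('fy', array(407.2291)), ('cx', array(318.1536)), ('cy', array(197.1526)), ('origin', array([ 0.4194, -0.0478,  1.3796])), ('orientation', array([ 0.052 , -0.0766, -1.5848]))]
wrist [('fx', array(306.6488)), ('fy', array(306.6488)), ('cx', array(325.3117)), ('cy', array(198.4252)), ('origin', array([0.1664, 0.6585, 0.3737])), ('orientation', array([-0.2536, -0.1748,  1.2063]))]
```

View pics/side0.png

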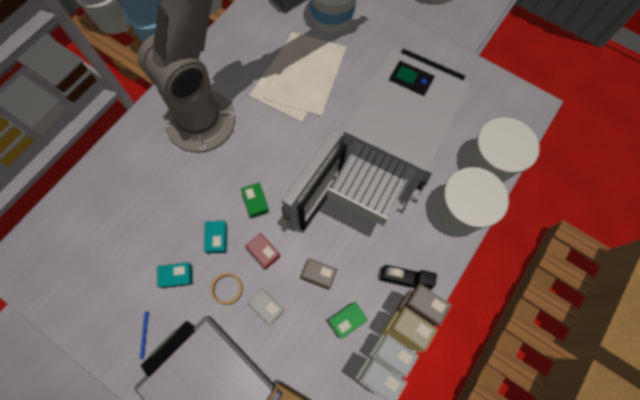

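View pics/top0.png

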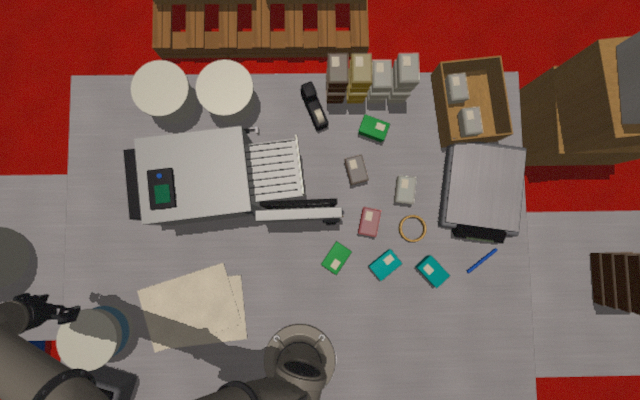

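Top view: red tub at (369,222), cooler box about (195,175), shelf out to about (300,170), and the door wide open at about (300,213). Things that could be taken for the tub: red (369,222), green (336,257) and (374,128), turquoise (385,265) and (432,271), brown (356,170), white (405,190), plus the stacked tubs at (372,78). I choose the red one with the label, side view (263,250), and check it in a close crop.

```bash
python3 - <<'E'
from h import *
np.set_printoptions(precision=4,suppress=True)
F={n:r.grab_frame(n) for n in ("side","top")}
print(proj(F['top'],[0,0,0]),proj(F['side'],[0,0,0]))
roi={'side':(235,225,290,275),'top':(350,200,390,245)}
for n,f in F.items():
    x0,y0,x1,y1=roi[n]; im=f['color'].astype(int)
    b,g,rr=im[...,0],im[...,1],im[...,2]
    m=((rr-(b+g)/2)>18).astype(np.uint8); mm=np.zeros_like(m); mm[y0:y1,x0:x1]=m[y0:y1,x0:x1]
    c=max(cv2.findContours(mm,0,1)[0],key=cv2.contourArea); h=cv2.convexHull(c)
    rect=cv2.minAreaRect(h); print(n,'rect',rect,cv2.contourArea(h))
    M=cv2.moments(h); u,v=M['m10']/M['m00'],M['m01']/M['m00']
    for z in (.0275,.04,.055): print(z,onz(f,u,v,z))
    bx=cv2.boxPoints(rect); P=np.array([onz(f,*p,.05)for p in bx]); print('box',P, np.linalg.norm(P-np.roll(P,1,0),axis=1))
t=F['top']['color']; s=F['side']['color']
A=cv2.resize(t[110:240,235:355],None,fx=4,fy=4,interpolation=2)  #480x520
B=cv2.resize(s[225:275,235:290],None,fx=5,fy=5,interpolation=2) #275x250
C=cv2.resize(t[200:245,345:395],None,fx=5,fy=5,interpolation=2) #250x225
cv=np.zeros((520,780,3),np.uint8); cv[:,:480]=A; cv[:250,490:765]=B; cv[260:485,490:740]=C
cv2.imwrite('pics/crop1.png',cv)
D=cv2.resize(s[120:240,270:470],None,fx=4,fy=4,interpolation=2); cv2.imwrite('pics/crop2.png',D)
E
```

```text
[299.3306 358.6625] [199.9057 121.1431]
side rect ((262.6861877441406, 250.33445739746094), (32.63687515258789, 22.17314338684082), 48.36646270751953) 700.5
0.0275 [ 0.447  -0.2338  0.0275]
0.04 [ 0.4499 -0.2352  0.04  ]
0.055 [ 0.4533 -0.2368  0.055 ]
box [[ 0.3981 -0.2569  0.05  ]
 [ 0.4106 -0.194   0.05  ]
 [ 0.5062 -0.2161  0.05  ]
 [ 0.4928 -0.2775  0.05  ]] [0.097  0.0641 0.0982 0.0629]
top rect ((369.21600341796875, 221.31201171875), (20.035171508789062, 28.621673583984375), 10.304845809936523) 554.5
0.0275 [ 0.4471 -0.2384  0.0275]
0.04 [ 0.4469 -0.2366  0.04  ]
0.055 [ 0.4466 -0.2345  0.055 ]
box [[ 0.4072 -0.1934  0.05  ]
 [ 0.4988 -0.2124  0.05  ]
 [ 0.4861 -0.2768  0.05  ]
 [ 0.3946 -0.2575  0.05  ]] [0.0653 0.0935 0.0656 0.0935]
```

View pics/crop1.png

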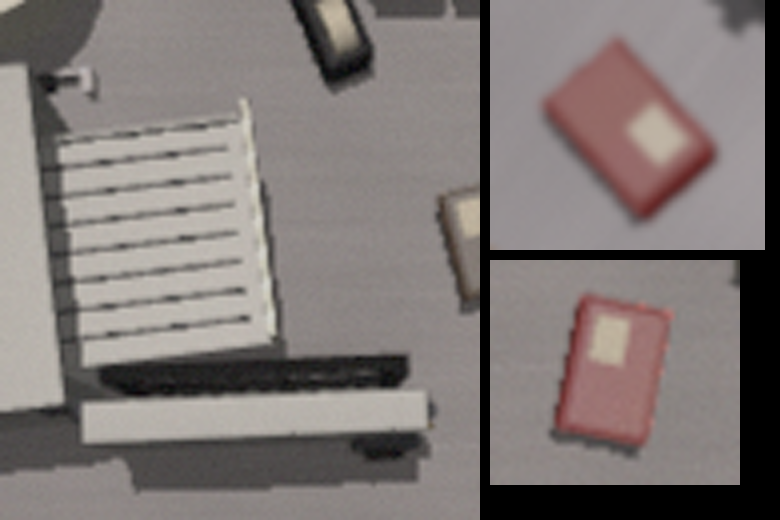

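View pics/crop2.png

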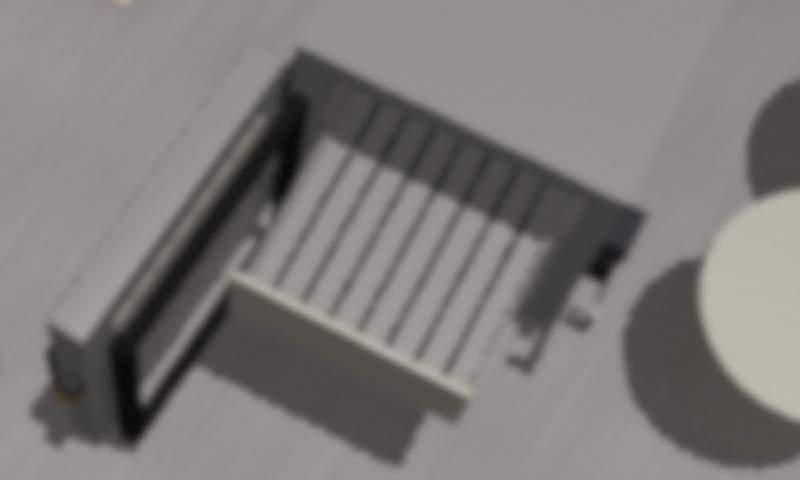

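The crops confirm the red tub with its pale label: side crop centre about (630,130), top crop about (613,370). The top crop also shows the cooler's front edge from (28,65) to (63,405), the front plate's top edge from (243,100) to (275,340), and the door's top edge from (82,402) to (427,390).

```bash
python3 - <<'E'
from h import *
np.set_printoptions(precision=4,suppress=True)
t=r.grab_frame("top"); s=r.grab_frame("side")
T=lambda U,V,z: onz(t,(U+.5)/4-.5+235,(V+.5)/4-.5+110,z)
S=lambda U,V,z: onz(s,(U+.5)/4-.5+270,(V+.5)/4-.5+120,z)
def pr(n,a,b): d=b-a; print(n,a,b,'len',np.linalg.norm(d),'ang',np.arctan2(d[1],d[0]))
pr('front top T',T(63,407,.255),T(28,65,.255))
pr('front top S',S(300,48,.255),S(645,212,.255))
pr('plate T',T(276,343,.212),T(243,100,.212))
pr('plate S',S(235,272,.212),S(470,392,.212))
pr('door in T',T(82,402,.255),T(428,390,.255))
pr('door out T',T(82,443,.255),T(428,432,.255))
pr('door in S',S(295,50,.255),S(82,335,.255))
pr('door out S',S(255,38,.255),S(50,322,.255))
# cooler top back corners
for p in ((135,139),(140,222),(246,128)): print(onz(t,*p,.255))
E
```

```text
front top T [0.4747 0.1213 0.255 ] [0.7149 0.1453 0.255 ] len 0.24138935359305183 ang 0.09953278929709561
front top S [0.4832 0.1214 0.255 ] [0.7303 0.1505 0.255 ] len 0.2488727590982704 ang 0.11733092157144787
plate T [ 0.5206 -0.0251  0.212 ] [ 0.6985 -0.0033  0.212 ] len 0.179172554349529 ang 0.121730596048098
plate S [ 0.5295 -0.0205  0.212 ] [ 0.7007 -0.0018  0.212 ] len 0.1721314102490869 ang 0.10868156282722943
door in T [0.478  0.1083 0.255 ] [ 0.4828 -0.1306  0.255 ] len 0.23894693048308252 ang -1.5508428638913931
door out T [0.4498 0.1084 0.255 ] [ 0.4537 -0.13    0.255 ] len 0.23842642660517158 ang -1.5541831259085364
door in S [0.4813 0.1182 0.255 ] [ 0.4834 -0.1245  0.255 ] len 0.24267983687225592 ang -1.5620356983380075
door out S [0.4545 0.1103 0.255 ] [ 0.4619 -0.129   0.255 ] len 0.23945326009538373 ang -1.5397670205631495
[0.6812 0.4414 0.255 ]
[0.4501 0.423  0.255 ]
[0.7087 0.1331 0.255 ]
```

```bash
cat >> h.py <<'E'
np.set_printoptions(precision=4,suppress=True)
def go(p,yaw=None,rv=None):
    """print shift to world p in tool axes (normalised 1=1m) and turn (1=.12rad) so tool x is down, tool y at yaw"""
    o=r.get_obs(); A=rot(o['orientation']); d=A.T@(np.array(p)-o['tcp_pos'])
    print('t',o['clock'],'tcp',o['tcp_pos'],'x',A[:,0],'yawY',np.arctan2(A[1,1],A[0,1]),'F',o['contact_force'],'w',o['grip_width'])
    print('shift',d,'|d|',np.linalg.norm(d))
    if yaw is not None:
        y=np.array([np.cos(yaw),np.sin(yaw),0]);x=np.array([0,0,-1.])
        B=np.c_[x,y,np.cross(x,y)]; print('turn',R.from_matrix(A.T@B).as_rotvec()/.12,'B cols',B.tolist())
E
python3 - <<'E'
from h import *
o=r.get_obs(); print(rot(o['orientation']))
for yw in (np.pi/2-.215,-np.pi/2-.215): go([.47,0,.42],yw)
E
```

```text
[[-0.0001  0.3484  0.9374]
 [-0.0004  0.9374 -0.3484]
 [-1.     -0.0004  0.    ]]
t 0.35 tcp [0.2351 0.6326 0.2268] x [-0.0001 -0.0004 -1.    ] yawY 1.2149838051719248 F [0.6785 0.0556 0.1047] w 0.08560443726184887
shift [-0.193  -0.5112  0.4406] |d| 0.701943797385901
turn [-1.1734 -0.0002  0.0037] B cols [[0.0, 0.21334742830078243, 0.9769763942068623], [0.0, 0.9769763942068623, -0.21334742830078243], [-1.0, 0.0, 0.0]]
t 0.35 tcp [0.2351 0.6326 0.2268] x [-0.0001 -0.0004 -1.    ] yawY 1.2149838051719248 F [0.6785 0.0556 0.1047] w 0.08560443726184887
shift [-0.193  -0.5112  0.4406] |d| 0.701943797385901
turn [25.0065  0.0056  0.0003] B cols [[0.0, -0.2133474283007823, -0.9769763942068623], [0.0, -0.9769763942068623, 0.2133474283007823], [-1.0, 0.0, 0.0]]
```

apply_moves(
  increments="85 -0.045 0 0.02 0 0 0;85 -0.045 0 0.02 0 0 0;85 -0.045 0 0.02 0 0 0;85 -0.045 0 0.02 0 0 0;85 -0.003 -0.035 0.03 0 0 0;85 -0.003 -0.035 0.03 0 0 0;85 -0.003 -0.035 0.03 0 0 0;85 -0.003 -0.035 0.03 0 0 0",
  squeeze=30,
)

```text
clock: 1.15
tcp_pos: [0.3743, 0.4299, 0.4192]
orientation: [0.28, 1.553, -0.279]
contact_force: [1.3, -0.2, -0.1]
grip_width: 0.0851
```

apply_moves(
  increments="85 0 -0.035 0.03 -0.15 0 0;85 0 -0.035 0.03 -0.15 0 0;85 0 -0.035 0.03 -0.15 0 0;85 0 -0.035 0.03 -0.15 0 0;85 0 -0.035 0.03 -0.15 0 0;85 0 -0.035 0.03 -0.15 0 0;85 0 -0.035 0.03 -0.15 0 0;85 0 -0.035 0.03 -0.12 0 0",
)

```text
clock: 1.95
tcp_pos: [0.523, 0.0929, 0.4194]
orientation: [0.169, 1.564, -0.168]
contact_force: [0.1, 0.5, 0.0]
grip_width: 0.0847
```

```bash
python3 -c "
from h import *
go([.449,-.2355,.20],np.pi/2-.215); print(r.get_obs()['joints'])"
```

```text
t 1.95 tcp [0.523  0.0929 0.4194] x [ 0.0007  0.0007 -1.    ] yawY 1.35622067296004 F [0.1271 0.493  0.0409] w 0.0847218472659716
shift [ 0.2191 -0.3368 -0.0025] |d| 0.4017811176056136
turn [ 0.0035  0.0046 -0.0066] B cols [[0.0, 0.21334742830078243, 0.9769763942068623], [0.0, 0.9769763942068623, -0.21334742830078243], [-1.0, 0.0, 0.0]]
[-0.6455  0.1028  0.3933  1.6387 -0.0403  1.4072  1.1087]
```

apply_moves(
  increments="85 0 -0.042 0 0 0 0;85 0 -0.042 0 0 0 0;85 0 -0.042 0 0 0 0;85 0 -0.042 0 0 0 0;85 0 -0.042 0 0 0 0;85 0 -0.042 0 0 0 0;85 0.02 -0.042 0 0 0 0;85 0.03 -0.042 0 0 0 0",
)

```text
clock: 2.75
tcp_pos: [0.4513, -0.2343, 0.371]
orientation: [0.169, 1.559, -0.169]
contact_force: [0.2, 0.1, -1.1]
grip_width: 0.0852
```

apply_moves(
  increments="85 0.03 0 0 0 0 0;85 0.03 0 0 0 0 0;85 0.02 0 0 0 0 0;85 0.02 0 0 0 0 0;85 0 0 0 0 0 0;85 0 0 0 0 0 0;85 0 0 0 0 0 0;85 0 0 0 0 0 0",
)

```text
clock: 3.55
tcp_pos: [0.4518, -0.2325, 0.2711]
orientation: [0.169, 1.562, -0.169]
contact_force: [0.4, -0.5, -0.2]
grip_width: 0.0847
```

```bash
python3 -c "
from h import *
f=r.grab_frame('wrist'); cv2.imwrite('pics/w1.png',f['color'])
im=f['color'].astype(int); m=((im[...,2]-(im[...,0]+im[...,1])/2)>18).astype(np.uint8)
for c in cv2.findContours(m,0,1)[0]:
    if cv2.contourArea(c)>1500:
        h=cv2.convexHull(c); rc=cv2.minAreaRect(h); print(rc,cv2.contourArea(h))
        P=np.array([onz(f,*p,.055) for p in cv2.boxPoints(rc)]); print(P,P.mean(0)); e=P[1:]-P[:-1]; print(np.linalg.norm(e,axis=1),np.arctan2(e[:,1],e[:,0]))
go([.449,-.2355,.0275],np.pi/2-.215)"
```

```text
((209.00001525878906, 167.50001525878906), (72.89581298828125, 68.87089538574219), 26.56505012512207) 3947.5
[[ 0.4234 -0.4302  0.055 ]
 [ 0.3623 -0.3691  0.055 ]
 [ 0.4144 -0.3063  0.055 ]
 [ 0.4807 -0.3655  0.055 ]] [ 0.4202 -0.3678  0.055 ]
[0.0864 0.0816 0.0889] [ 2.3566  0.8787 -0.729 ]
((322.0, 165.0), (74.0, 52.0), 90.0) 3748.0
[[ 0.3962 -0.2542  0.055 ]
 [ 0.409  -0.1953  0.055 ]
 [ 0.4971 -0.2127  0.055 ]
 [ 0.4833 -0.2757  0.055 ]] [ 0.4464 -0.2345  0.055 ]
[0.0602 0.0898 0.0646] [ 1.3554 -0.1941 -1.7863]
t 3.6 tcp [ 0.4517 -0.2324  0.2709] x [ 0.0018 -0.0002 -1.    ] yawY 1.3555626580964164 F [ 0.4601  0.8286 -0.6015] w 0.08499708181891054
shift [ 0.2434 -0.0037 -0.0024] |d| 0.24342387376758198
turn [-0.0019  0.0152 -0.0018] B cols [[0.0, 0.21334742830078243, 0.9769763942068623], [0.0, 0.9769763942068623, -0.21334742830078243], [-1.0, 0.0, 0.0]]
```

View pics/w1.png

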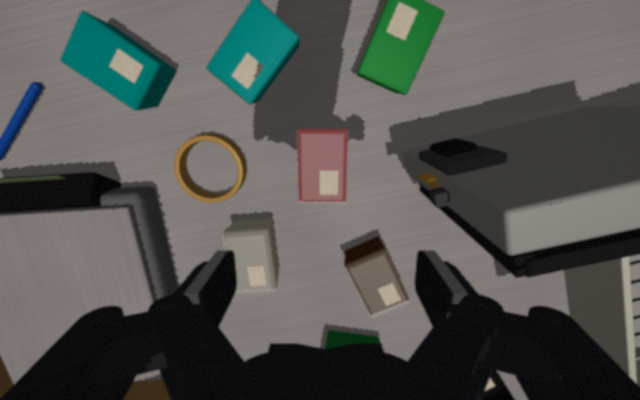

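The wrist picture shows the red tub at (322,165), square to the jaws, with the tape at (210,168) and the white and brown tubs well clear. I'm descending onto it.

apply_moves(
  increments="85 0.03 -0.003 -0.004 0 0 0;85 0.035 0 0 0 0 0;85 0.035 0 0 0 0 0;85 0.035 0 0 0 0 0;85 0.03 0 0 0 0 0;85 0.03 0 0 0 0 0;85 0.02 0 0 0 0 0;85 0.01 0 0 0 0 0",
)

```text
clock: 4.4
tcp_pos: [0.4462, -0.2339, 0.0437]
orientation: [0.169, 1.566, -0.169]
contact_force: [-0.4, -0.6, 0.2]
grip_width: 0.0852
```

```bash
python3 -c "
from h import *
go([.447,-.235,.036],np.pi/2-.215)"
```

```text
t 4.4 tcp [ 0.4462 -0.2339  0.0437] x [-0.0016  0.0006 -1.    ] yawY 1.3557304827787224 F [-0.3586 -0.6172  0.2161] w 0.08515556403454252
shift [ 0.0077 -0.0009  0.001 ] |d| 0.007777691886603992
turn [-0.0005 -0.0142 -0.0021] B cols [[0.0, 0.21334742830078243, 0.9769763942068623], [0.0, 0.9769763942068623, -0.21334742830078243], [-1.0, 0.0, 0.0]]
```

apply_moves(
  increments="85 0.007 -0.001 0.001 0 0 0;75 0 0 0 0 0 0;68 0 0 0 0 0 0;64 0 0 0 0 0 0;60 0 0 0 0 0 0;50 0 0 0 0 0 0;50 0 0 0 0 0 0;50 0 0 0 0 0 0",
  squeeze=30,
)

```text
clock: 5.2
tcp_pos: [0.448, -0.2357, 0.0391]
orientation: [0.169, 1.562, -0.169]
contact_force: [-1.2, 1.0, 6.7]
grip_width: 0.061
```

apply_moves(
  increments="50 0 0 0 0 0 0;50 0 0 0 0 0 0;50 0 0 0 0 0 0;50 -0.01 0 0 0 0 0;50 -0.02 0 0 0 0 0;50 -0.03 0 0 0 0 0;50 -0.03 0 0 0 0 0;50 -0.03 0 0 0 0 0",
)

```text
clock: 6.0
tcp_pos: [0.4468, -0.2353, 0.1595]
orientation: [0.169, 1.565, -0.169]
contact_force: [1.2, -0.3, -2.5]
grip_width: 0.0611
```

```bash
python3 -c "
from h import *
go([.603,.062,.36],np.pi/2+.108)"
```

```text
t 6.0 tcp [ 0.4468 -0.2353  0.1595] x [-0.0004  0.0002 -1.    ] yawY 1.35514329263354 F [ 1.1914 -0.3213 -2.4973] w 0.061128602651152386
shift [-0.2005  0.3239  0.0889] |d| 0.3911235881586729
turn [-2.6971 -0.0032 -0.0012] B cols [[0.0, -0.10779017041000749, 0.9941736665004669], [0.0, 0.9941736665004669, 0.10779017041000749], [-1.0, 0.0, 0.0]]
```

apply_moves(
  increments="50 -0.035 0 0 0 0 0;50 -0.04 0 0 0 0 0;50 -0.04 0 0 0 0 0;50 -0.04 0 0 0 0 0;50 -0.035 0 0 0 0 0;50 -0.01 0.02 0.006 0 0 0;50 0 0.03 0.01 0 0 0;50 0 0.035 0.01 0 0 0",
)

```text
clock: 6.8
tcp_pos: [0.4904, -0.1584, 0.3591]
orientation: [0.172, 1.562, -0.171]
contact_force: [0.1, -0.2, -2.2]
grip_width: 0.061
```

apply_moves(
  increments="50 0 0.035 0.01 -0.33 0 0;50 0 0.035 0.01 -0.33 0 0;50 0 0.035 0.01 -0.33 0 0;50 0 0.035 0.01 -0.33 0 0;50 0 0.035 0.01 -0.33 0 0;50 0 0.025 0.01 -0.33 0 0;50 0 0.015 0.01 -0.33 0 0;50 0 0.01 0 -0.33 0 0",
)

```text
clock: 7.6
tcp_pos: [0.5843, 0.0591, 0.3578]
orientation: [-0.083, 1.569, 0.081]
contact_force: [-0.4, -0.8, -2.7]
grip_width: 0.0608
```

```bash
python3 -c "
from h import *
go([.603,.062,.24],np.pi/2+.108)
t=r.grab_frame('top');cv2.imwrite('pics/t2.png',t['color']);s=r.grab_frame('side')
w=r.grab_frame('wrist')
c=np.zeros((580,800,3),np.uint8); c[:320,:512]=cv2.resize(w['color'],(512,320)); c[330:580,:400]=cv2.resize(t['color'][110:235,230:430],None,fx=2,fy=2); c[330:580,400:800]=cv2.resize(s['color'][120:245,270:470],None,fx=2,fy=2)
cv2.imwrite('pics/c3.png',c)"
```

```text
t 7.6 tcp [0.5843 0.0591 0.3578] x [-0.    -0.001 -1.   ] yawY 1.675447216944536 F [-0.3978 -0.7768 -2.6906] w 0.06082568276635574
shift [0.1178 0.001  0.0189] |d| 0.11927406497179426
turn [-0.0279 -0.001   0.0081] B cols [[0.0, -0.10779017041000749, 0.9941736665004669], [0.0, 0.9941736665004669, 0.10779017041000749], [-1.0, 0.0, 0.0]]
```

View pics/c3.png

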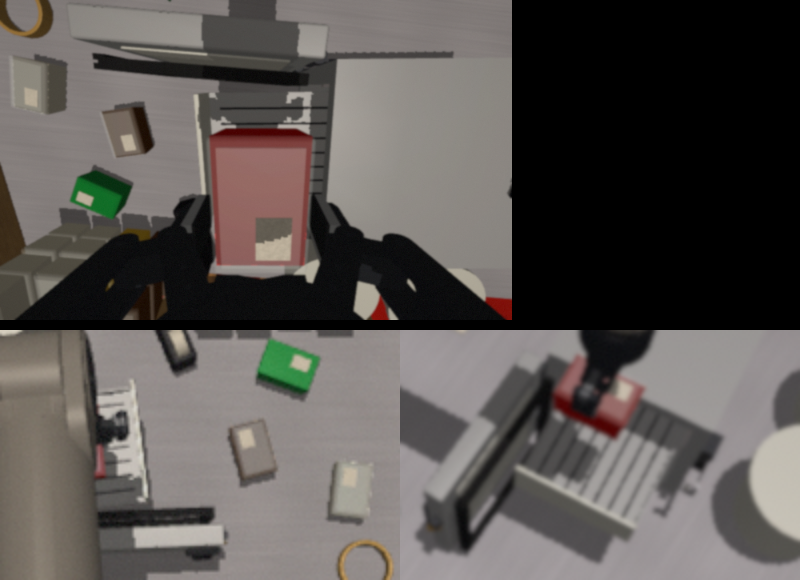

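The picture shows the tub held level above the shelf, with the plate's top edge at about (198,100) to (207,190) and the cooler's front edge at about (336,60).

```bash
python3 -c "
from h import *
f=r.grab_frame('wrist')
for p,z in (((194,95),.212),((200,95),.212),((201,150),.212),((207,150),.212),((336,60),.255),((330,95),.255)): print(p,onz(f,p[0]/.8,p[1]/.8,z))
"
```

```text
(194, 95) [ 0.5283 -0.0246  0.212 ]
(200, 95) [ 0.5276 -0.0176  0.212 ]
(201, 150) [ 0.5934 -0.0144  0.212 ]
(207, 150) [ 0.5927 -0.007   0.212 ]
(336, 60) [0.4798 0.1202 0.255 ]
(330, 95) [0.5122 0.1203 0.255 ]
```

apply_moves(
  increments="50 0 0.001 0.019 0 0 0;50 0.02 0 0 0 0 0;50 0.03 0 0 0 0 0;50 0.03 0 0 0 0 0;50 0.03 0 0 0 0 0;50 0.02 0 0 0 0 0;50 0.015 0 0 0 0 0;50 0.01 0 0 0 0 0",
)

```text
clock: 8.6
tcp_pos: [0.6021, 0.0599, 0.2022]
orientation: [-0.078, 1.57, 0.078]
contact_force: [0.1, -0.1, -2.2]
grip_width: 0.0606
```

```bash
python3 -c "
from h import *
go([.603,.0615,.189],np.pi/2+.108)"
```

```text
t 8.6 tcp [0.6021 0.0599 0.2022] x [-0.0005 -0.0006 -1.    ] yawY 1.6701941844735413 F [ 0.1463 -0.0682 -2.1774] w 0.06060134063049228
shift [0.0132 0.0015 0.0011] |d| 0.01334865213682695
turn [-0.0717 -0.005   0.0041] B cols [[0.0, -0.10779017041000749, 0.9941736665004669], [0.0, 0.9941736665004669, 0.10779017041000749], [-1.0, 0.0, 0.0]]
```

apply_moves(
  increments="50 0.003 0.001 0.001 -0.07 0 0;50 0.002 0 0 0 0 0;50 0.002 0 0 0 0 0;50 0.001 0 0 0 0 0;50 0.001 0 0 0 0 0;50 0.001 0 0 0 0 0;50 0.001 0 0 0 0 0;50 0 0 0 0 0 0",
)

```text
clock: 9.4
tcp_pos: [0.6032, 0.0624, 0.1918]
orientation: [-0.086, 1.569, 0.086]
contact_force: [-0.7, 0.1, -2.3]
grip_width: 0.0604
```

apply_moves(
  increments="50 0.0005 0 0 0 0 0;50 0.0005 0 0 0 0 0;50 0.0005 0 0 0 0 0;50 0.0005 0 0 0 0 0;50 0.0005 0 0 0 0 0;50 0 0 0 0 0 0;50 0 0 0 0 0 0;50 0 0 0 0 0 0",
)

```text
clock: 10.2
tcp_pos: [0.6033, 0.0624, 0.1894]
orientation: [-0.086, 1.569, 0.086]
contact_force: [-0.8, 0.3, -2.4]
grip_width: 0.0606
```

apply_moves(
  increments="50 0.0005 0 0 0 0 0;50 0.0005 0 0 0 0 0;50 0 0 0 0 0 0;50 0.0005 0 0 0 0 0;50 0.0005 0 0 0 0 0;50 0 0 0 0 0 0;50 0 0 0 0 0 0;50 0 0 0 0 0 0",
)

```text
clock: 11.0
tcp_pos: [0.6034, 0.0624, 0.1891]
orientation: [-0.085, 1.569, 0.087]
contact_force: [-6.5, 0.3, 12.8]
grip_width: 0.0609
```

apply_moves(
  increments="50 -0.0005 0 0 0 0 0;50 -0.0005 0 0 0 0 0;50 0 0 0 0 0 0;63 0 0 0 0 0 0;66 0 0 0 0 0 0;70 0 0 0 0 0 0;74 0 0 0 0 0 0;74 0 0 0 0 0 0",
)

```text
clock: 11.8
tcp_pos: [0.6033, 0.0624, 0.1883]
orientation: [-0.086, 1.569, 0.086]
contact_force: [0.8, 1.6, -0.4]
grip_width: 0.0742
```

```bash
python3 -c "
from h import *
go([.603,.0615,.30],np.pi/2+.108)"
```

```text
t 11.8 tcp [0.6033 0.0624 0.1883] x [-0.0001 -0.0001 -1.    ] yawY 1.6806314041857362 F [ 0.8216  1.6104 -0.4107] w 0.07421717899049499
shift [-0.1117 -0.0009 -0.0004] |d| 0.11171475664446477
turn [ 0.0153 -0.0006  0.0009] B cols [[0.0, -0.10779017041000749, 0.9941736665004669], [0.0, 0.9941736665004669, 0.10779017041000749], [-1.0, 0.0, 0.0]]
```

apply_moves(
  increments="74 -0.003 0 0 0 0 0;74 -0.008 0 0 0 0 0;74 -0.015 0 0 0 0 0;74 -0.025 0 0 0 0 0;74 -0.03 0 0 0 0 0;74 -0.025 0 0 0 0 0;74 0 0 0 0 0 0;74 0 0 0 0 0 0",
)

```text
clock: 12.6
tcp_pos: [0.6037, 0.0624, 0.2959]
orientation: [-0.086, 1.567, 0.087]
contact_force: [-0.2, 0.8, -0.3]
grip_width: 0.074
```

apply_moves(
  increments="40 0 -0.03 0 0 0 0;20 0 -0.04 0 0 0 0;0 0 -0.04 0 0 0 0;0 0 -0.02 0 0 0 0;0 0 0 0 0 0 0;0 0 0 0 0 0 0;0 0 0 0 0 0 0;0 0 0 0 0 0 0",
)

```text
clock: 13.4
tcp_pos: [0.6175, -0.065, 0.2941]
orientation: [-0.088, 1.57, 0.089]
contact_force: [0.4, -0.1, 0.2]
grip_width: -0.0003
```

```bash
python3 -c "
from h import *
go([.617,-.06,.207],np.pi/2+.108)
s=r.grab_frame('side'); w=r.grab_frame('wrist')
c=np.zeros((590,800,3),np.uint8); c[:240,:400]=cv2.resize(w['color'],(400,250))[:240]; c[250:590]=cv2.resize(s['color'][125:210,270:470],None,fx=4,fy=4,interpolation=2)
cv2.imwrite('pics/c4.png',c)"
```

```text
t 13.4 tcp [ 0.6175 -0.065   0.2941] x [-0.0006  0.0006 -1.    ] yawY 1.6831787418037105 F [ 0.3934 -0.1408  0.1781] w -0.00027670558430972883
shift [0.0871 0.0049 0.0001] |d| 0.08724651950501935
turn [ 0.0365 -0.0045 -0.0056] B cols [[0.0, -0.10779017041000749, 0.9941736665004669], [0.0, 0.9941736665004669, 0.10779017041000749], [-1.0, 0.0, 0.0]]
```

View pics/c4.png

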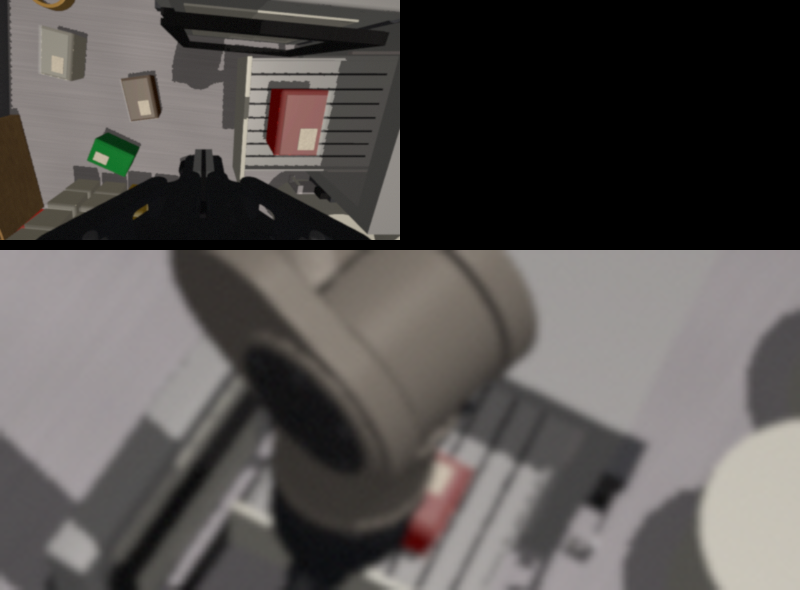

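The tub stands on the tray behind the plate, wrist crop (298,122), about mid-width. Next I lower the closed fingers in front of the plate.

apply_moves(
  increments="0 0.025 0 0 0 0 0;0 0.025 0 0 0 0 0;0 0.022 0 0 0 0 0;0 0.015 0 0 0 0 0;0 0 0.005 0 0 0 0;0 0 0.005 0 0 0 0;0 0 0.005 0 0 0 0;0 0 0.005 0 0 0 0",
)

```text
clock: 14.3
tcp_pos: [0.616, -0.0462, 0.2086]
orientation: [-0.086, 1.567, 0.087]
contact_force: [0.7, -0.2, 0.5]
grip_width: 0.0002
```

apply_moves(
  increments="0 0 0.003 0 0 0 0;0 0 0.003 0 0 0 0;0 0 0.003 0 0 0 0;0 0 0.003 0 0 0 0;0 0 0.003 0 0 0 0;0 0 0.003 0 0 0 0;0 0 0.003 0 0 0 0;0 0 0.003 0 0 0 0",
)

```text
clock: 15.1
tcp_pos: [0.6127, -0.0228, 0.2074]
orientation: [-0.086, 1.569, 0.086]
contact_force: [-0.1, -0.7, 0.4]
grip_width: 0.0003
```

```bash
python3 -c "
from h import *
go([.602,.115,.207],np.pi/2+.108)"
```

```text
t 15.1 tcp [ 0.6127 -0.0228  0.2074] x [-0.0001  0.     -1.    ] yawY 1.6805934981101387 F [-0.102  -0.6753  0.4088] w 0.00027804428668607177
shift [0.0004 0.1382 0.0045] |d| 0.13826093627957892
turn [ 0.015  -0.0004 -0.0001] B cols [[0.0, -0.10779017041000749, 0.9941736665004669], [0.0, 0.9941736665004669, 0.10779017041000749], [-1.0, 0.0, 0.0]]
```

apply_moves(
  increments="0 0 0.002 0 0 0 0;0 0 0.003 0 0 0 0;0 0 0.003 0 0 0 0;0 0 0.004 0 0 0 0;0 0 0.004 0 0 0 0;0 0 0.004 0 0 0 0;0 0 0.004 0 0 0 0;0 0 0.004 0 0 0 0",
)

```text
clock: 15.9
tcp_pos: [0.6096, 0.0051, 0.2074]
orientation: [-0.086, 1.569, 0.086]
contact_force: [0.2, -1.8, -0.1]
grip_width: 0.0003
```

apply_moves(
  increments="0 0 0.004 0 0 0 0;0 0 0.004 0 0 0 0;0 0 0.004 0 0 0 0;0 0 0.004 0 0 0 0;0 0 0.004 0 0 0 0;0 0 0.004 0 0 0 0;0 0 0.004 0 0 0 0;0 0 0.004 0 0 0 0",
)

```text
clock: 16.7
tcp_pos: [0.606, 0.0369, 0.2074]
orientation: [-0.086, 1.569, 0.086]
contact_force: [-0.4, -1.1, -0.1]
grip_width: -0.0001
```

apply_moves(
  increments="0 0 0.004 0 0 0 0;0 0 0.004 0 0 0 0;0 0 0.004 0 0 0 0;0 0 0.004 0 0 0 0;0 0 0.004 0 0 0 0;0 0 0.004 0 0 0 0;0 0 0.004 0 0 0 0;0 0 0.004 0 0 0 0",
)

```text
clock: 17.5
tcp_pos: [0.6025, 0.0687, 0.2074]
orientation: [-0.086, 1.569, 0.086]
contact_force: [-1.0, -1.8, -0.2]
grip_width: -0.0001
```

```bash
python3 -c "
from h import *
go([.602,.115,.207],np.pi/2+.108); print(r.get_obs()['joints'])"
```

```text
t 17.5 tcp [0.6025 0.0687 0.2074] x [-0.0002 -0.     -1.    ] yawY 1.6805779245306554 F [-0.9681 -1.7882 -0.2163] w -7.373931864982114e-05
shift [0.0004 0.0461 0.0046] |d| 0.046323009401991584
turn [ 0.0148 -0.0018 -0.0001] B cols [[0.0, -0.10779017041000749, 0.9941736665004669], [0.0, 0.9941736665004669, 0.10779017041000749], [-1.0, 0.0, 0.0]]
[-0.5745  0.4104  0.4733  1.7717 -0.2163  1.0113  1.6612]
```

apply_moves(
  increments="0 0 0.004 0 0 0 0;0 0 0.004 0 0 0 0;0 0 0.004 0 0 0 0;0 0 0.004 0 0 0 0;0 0 0.004 0 0 0 0;0 0 0.004 0 0 0 0;0 0 0.004 0 0 0 0;0 0 0.003 0 0 0 0",
)

```text
clock: 18.3
tcp_pos: [0.5991, 0.0997, 0.2074]
orientation: [-0.086, 1.569, 0.087]
contact_force: [-0.5, -2.2, 0.1]
grip_width: 0.0003
```

apply_moves(
  increments="0 0 0.001 0 0 0 0;0 0 0.001 0 0 0 0;0 0 0.001 0 0 0 0;0 0 0.001 0 0 0 0;0 0 0.001 0 0 0 0;0 0 0.001 0 0 0 0;0 0 0.001 0 0 0 0;0 0 0.001 0 0 0 0",
)

```text
clock: 19.1
tcp_pos: [0.5984, 0.1072, 0.2074]
orientation: [-0.086, 1.569, 0.086]
contact_force: [-0.9, -2.0, -1.4]
grip_width: 0.0002
```

apply_moves(
  increments="0 0 0.001 0 0 0 0;0 0 0.001 0 0 0 0;0 0 0.001 0 0 0 0;0 0 0.001 0 0 0 0;0 0 0.001 0 0 0 0;0 0 0.001 0 0 0 0;0 0 0 0 0 0 0;0 0 0 0 0 0 0",
)

```text
clock: 19.9
tcp_pos: [0.5983, 0.1112, 0.208]
orientation: [-0.086, 1.568, 0.084]
contact_force: [0.0, -6.8, 3.6]
grip_width: 0.0001
```

```bash
python3 -c "
from h import *
s=r.grab_frame('side'); w=r.grab_frame('wrist');cv2.imwrite('pics/w5.png',w['color'])
c=np.zeros((570,800,3),np.uint8); c[:320,:512]=cv2.resize(w['color'],(512,320)); c[330:570,:400]=cv2.resize(s['color'][110:230,270:470],None,fx=2,fy=2,interpolation=2)
cv2.imwrite('pics/c5.png',c)"
```

```text
(no output)
```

View pics/c5.png

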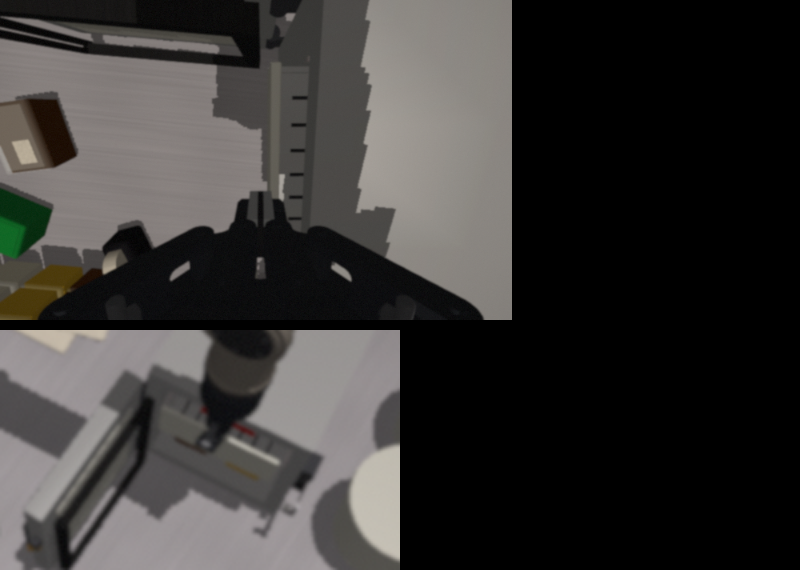

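The side crop shows the shelf nearly in but not clearly flush. The wrist view puts the plate at x≈270–281 and the frame edges at 308–322. I'll compute both positions.

```bash
python3 -c "
from h import *
f=r.grab_frame('wrist')
for p,z in (((271,100),.212),((281,100),.212),((270,180),.212),((307,100),.233),((304,180),.233),((320,100),.255),((323,60),.255)): print(p,z,onz(f,p[0]/.8,p[1]/.8,z))
s=r.grab_frame('side')
S=lambda U,V,z: onz(s,(U+.5)/2-.5+270,(V-330+.5)/2-.5+110,z)
print(S(280,463,.212),S(160,405,.212),S(322,457,.255),S(150,366,.255))
go([.598,.12,.207],np.pi/2+.108)
g=f['color'][60:140].astype(int).sum(2).mean(0)[310:430]; print(f['color'][125,320:420].sum(1))"
```

```text
(271, 100) 0.212 [0.5326 0.1112 0.212 ]
(281, 100) 0.212 [0.532  0.1169 0.212 ]
(270, 180) 0.212 [0.5812 0.1164 0.212 ]
(307, 100) 0.233 [0.5297 0.1276 0.233 ]
(304, 180) 0.233 [0.571  0.1328 0.233 ]
(320, 100) 0.255 [0.5283 0.1286 0.255 ]
(323, 60) 0.255 [0.5135 0.1271 0.255 ]
[0.6893 0.1313 0.212 ] [0.5106 0.1107 0.212 ] [0.7309 0.1488 0.255 ] [0.477  0.1312 0.255 ]
t 20.1 tcp [0.5983 0.1113 0.208 ] x [ 0.0012 -0.0014 -1.    ] yawY 1.6787393167915163 F [-0.3563 -6.8185  2.3993] w -8.120053331367654e-05
shift [0.001  0.0087 0.0007] |d| 0.008812094795822678
turn [-0.0005  0.0084  0.0127] B cols [[0.0, -0.10779017041000749, 0.9941736665004669], [0.0, 0.9941736665004669, 0.10779017041000749], [-1.0, 0.0, 0.0]]
[213 211 207 206 211 211 211 208 209 206 206 207 207 206 212 213 211 225
 246 264 276 285 279 279 284 277 281 280 274 268 248 234 229 227 224 230
 230 228 229 228 220 227 228 222 219 209 201 204 200 203 200 198 201 200
 205 199 197 200 206 198 204 199 201 194 184 174 172 168 167 169 167 170
 169 168 174 167 185 208 216 223 222 222 226 217 221 220 228 219 222 226
 227 223 227 221 221 215 217 219 223 223]
```

Plate face is at y≈0.111 and the frame at y≈0.128, so the shelf is still about 16 mm out. The gripper's knuckles seem to touch the frame's top edge, hence the upward force. I'll back off, tilt the tool so the fingertips lead, and push again.

apply_moves(
  increments="0 0 -0.01 0 0 0 0;0 0 -0.02 0 0 0 0;0 0 -0.01 0 0 0 1;0 0 0 0 0 0 1;0 0 0 0 0 0 1;0 0 0 0 0 0 1;0 0 0 0 0 0 0;0 0 0 0 0 0 0",
)

```text
clock: 20.9
tcp_pos: [0.6022, 0.073, 0.2071]
orientation: [0.292, 1.563, 0.46]
contact_force: [0.2, 1.4, 0.4]
grip_width: -0.0004
```

```bash
python3 -c "
from h import *
go([.598,.0885,.205])
A=rot(r.get_obs()['orientation']); print(A); print('1mm +xc in tool',A.T@[-.108,.994,0])"
```

```text
t 20.9 tcp [0.6022 0.073  0.2071] x [-0.0504  0.4573 -0.8879] yawY 1.6791702432387852 F [0.2313 1.3899 0.386 ] w -0.00043492248647656354
shift [ 0.0092  0.0131 -0.0025] |d| 0.016215163543285234
[[-0.0504 -0.096   0.9941]
 [ 0.4573  0.8827  0.1085]
 [-0.8879  0.4601 -0.0006]]
1mm +xc in tool [0.46   0.8878 0.0004]
```

apply_moves(
  increments="0 0.002 0.002 0 0 0 0;0 0.0014 0.0018 0 0 0 0;0 0.0009 0.0018 0 0 0 0;0 0.0009 0.0018 0 0 0 0;0 0.0009 0.0018 0 0 0 0;0 0.0009 0.0018 0 0 0 0;0 0.0009 0.0018 0 0 0 0;0 0.0009 0.0018 0 0 0 0",
)

```text
clock: 21.7
tcp_pos: [0.6002, 0.0903, 0.2063]
orientation: [0.293, 1.562, 0.462]
contact_force: [0.4, 0.5, -0.6]
grip_width: 0.0002
```

apply_moves(
  increments="0 0.0009 0.0018 0 0 0 0;0 0.0009 0.0018 0 0 0 0;0 0.0009 0.0018 0 0 0 0;0 0.0009 0.0018 0 0 0 0;0 0.0009 0.0018 0 0 0 0;0 0.0005 0.0009 0 0 0 0;0 0.0005 0.0009 0 0 0 0;0 0.0005 0.0009 0 0 0 0",
)

```text
clock: 22.5
tcp_pos: [0.5988, 0.1033, 0.2064]
orientation: [0.293, 1.562, 0.462]
contact_force: [0.0, 0.2, 0.5]
grip_width: 0.0002
```

apply_moves(
  increments="0 0.0005 0.0009 0 0 0 0;0 0.0005 0.0009 0 0 0 0;0 0.0005 0.0009 0 0 0 0;0 0.0005 0.0009 0 0 0 0;0 0.0005 0.0009 0 0 0 0;0 0.0005 0.0009 0 0 0 0;0 0.0005 0.0009 0 0 0 0;0 0.0005 0.0009 0 0 0 0",
)

```text
clock: 23.3
tcp_pos: [0.5979, 0.1116, 0.2062]
orientation: [0.293, 1.562, 0.462]
contact_force: [0.4, 0.0, -0.2]
grip_width: -0.0002
```

apply_moves(
  increments="0 0.0005 0.0009 0 0 0 0;0 0.0005 0.0009 0 0 0 0;0 0.0005 0.0009 0 0 0 0;0 0.0005 0.0009 0 0 0 0;0 0.0005 0.0009 0 0 0 0;0 0.0005 0.0009 0 0 0 0;0 0 0 0 0 0 0;0 0 0 0 0 0 0",
)

```text
clock: 24.1
tcp_pos: [0.5972, 0.1177, 0.2061]
orientation: [0.293, 1.562, 0.462]
contact_force: [-0.7, -1.3, 0.3]
grip_width: -0.0001
```

```bash
python3 -c "
from h import *
o=r.get_obs();print(o['contact_force'],o['tcp_pos'],o['clock'])
s=r.grab_frame('side'); w=r.grab_frame('wrist')
c=np.zeros((600,800,3),np.uint8); c[:200,:320]=cv2.resize(w['color'],(320,200)); c[210:,:]=cv2.resize(s['color'][125:225,300:430],None,fx=6,fy=6,interpolation=2)[:390,:780].copy() if 0 else cv2.resize(s['color'][145:223,300:460],None,fx=5,fy=5,interpolation=2)
cv2.imwrite('pics/c6.png',c)"
```

```text
[-0.7358 -1.2933  0.259 ] [0.5972 0.1177 0.2061] 24.1
```

View pics/c6.png

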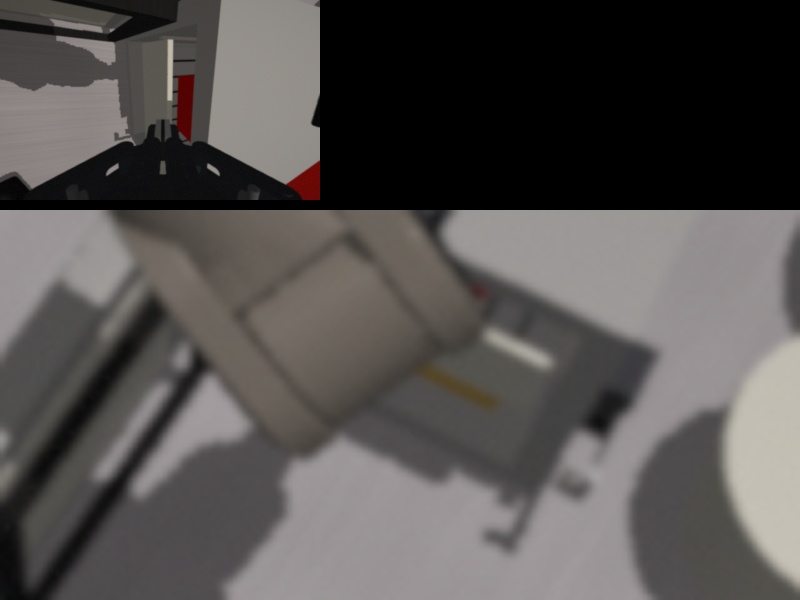

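The shelf is now being moved at about friction force, but it is not in yet, so I continue.

apply_moves(
  increments="0 0.0005 0.0009 0 0 0 0;0 0.0005 0.0009 0 0 0 0;0 0.0005 0.0009 0 0 0 0;0 0.0005 0.0009 0 0 0 0;0 0.0005 0.0009 0 0 0 0;0 0.0005 0.0009 0 0 0 0;0 0.0005 0.0009 0 0 0 0;0 0.0005 0.0009 0 0 0 0",
)

```text
clock: 25.0
tcp_pos: [0.5963, 0.126, 0.206]
orientation: [0.293, 1.562, 0.462]
contact_force: [-1.2, -2.2, 2.7]
grip_width: 0.0004
```

apply_moves(
  increments="0 0.0005 0.0009 0 0 0 0;0 0.0005 0.0009 0 0 0 0;0 0.0005 0.0009 0 0 0 0;0 0.0005 0.0009 0 0 0 0;0 0 0 0 0 0 0;0 0 0 0 0 0 0;0 0 0 0 0 0 0;0 0 0 0 0 0 0",
)

```text
clock: 25.8
tcp_pos: [0.5958, 0.1302, 0.2059]
orientation: [0.293, 1.562, 0.463]
contact_force: [-0.5, -0.4, 4.5]
grip_width: -0.0006
```

```bash
python3 -c "
from h import *
f=r.grab_frame('wrist');cv2.imwrite('pics/w7.png',f['color'])
cv2.imwrite('pics/c7.png',cv2.resize(f['color'][0:300,200:500],None,fx=2,fy=2))
go([.598,.12,.207])"
```

```text
t 25.85 tcp [0.5958 0.1302 0.2058] x [-0.0507  0.4594 -0.8868] yawY 1.6808690607995243 F [-1.4221  0.5586  4.4049] w 0.00010533083788176273
shift [-0.0058 -0.0087  0.001 ] |d| 0.010507598447881215
```

View pics/c7.png

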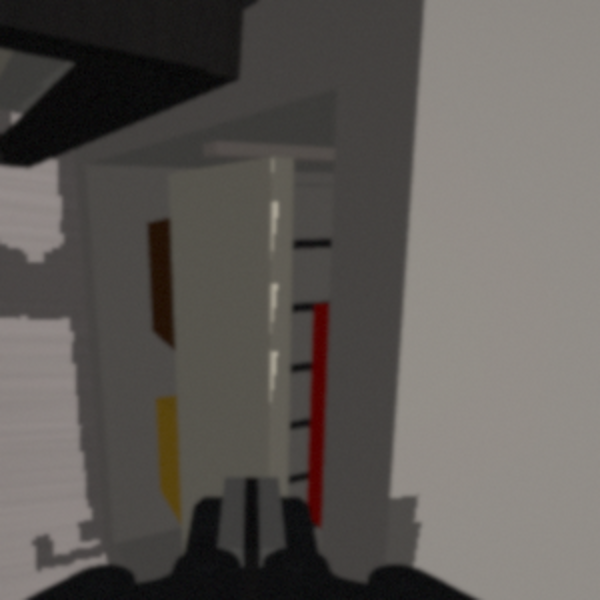

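```bash
python3 -c "
from h import *
f=r.grab_frame('wrist')
for (u,v),z in (((268,250),.212),((270,180),.212),((268,400),.212),((292,250),.212),((333,250),.233),((322,450),.233),((413,200),.255),((393,450),.255)): print((u,v),z,onz(f,200+u/2,v/2,z))
A=rot(f['orientation']);print(A, f['origin'],r.get_obs()['tcp_pos'])
"
```

```text
(268, 250) 0.212 [0.5307 0.1255 0.212 ]
(270, 180) 0.212 [0.5157 0.1242 0.212 ]
(268, 400) 0.212 [0.566  0.1298 0.212 ]
(292, 250) 0.212 [0.5301 0.1319 0.212 ]
(333, 250) 0.233 [0.5294 0.1285 0.233 ]
(322, 450) 0.233 [0.5718 0.1323 0.233 ]
(413, 200) 0.255 [0.5203 0.1277 0.255 ]
(393, 450) 0.255 [0.5642 0.1321 0.255 ]
[[-0.0976 -0.9671 -0.2351]
 [ 0.8812  0.0259 -0.472 ]
 [ 0.4625 -0.2533  0.8497]] [0.5305 0.0556 0.3368] [0.5958 0.1302 0.2059]
```

The plate is about 3 mm short of flush, and the upward force suggests a knuckle resting on the cooler's top. I'll raise 4 mm, tilt a little more and push the last few mm.

apply_moves(
  increments="0 -0.0018 0.0009 0 0 0 0;0 -0.0018 0.0009 0 0 0 0;0 0 0 0 0 0 0.5;0 0 0 0 0 0 0.5;0 0 0 0 0 0 0;0 0 0 0 0 0 0;0 0 0 0 0 0 0;0 0 0 0 0 0 0",
)

```text
clock: 26.7
tcp_pos: [0.5958, 0.1307, 0.2101]
orientation: [0.386, 1.55, 0.556]
contact_force: [0.1, -0.2, 0.4]
grip_width: -0.0002
```

apply_moves(
  increments="0 0.0003 0.0004 0 0 0 0;0 0.0003 0.0004 0 0 0 0;0 0.0003 0.0004 0 0 0 0;0 0.0003 0.0004 0 0 0 0;0 0 0 0 0 0 0;0 0 0 0 0 0 0;0 0 0 0 0 0 0;0 0 0 0 0 0 0",
)

```text
clock: 27.5
tcp_pos: [0.5956, 0.1318, 0.2096]
orientation: [0.388, 1.55, 0.555]
contact_force: [0.1, -0.3, -0.1]
grip_width: -0.0
```

apply_moves(
  increments="0 0.0003 0.0004 0 0 0 0;0 0.0003 0.0004 0 0 0 0;0 0.0003 0.0004 0 0 0 0;0 0.0003 0.0004 0 0 0 0;0 0.0003 0.0004 0 0 0 0;0 0.0003 0.0004 0 0 0 0;0 0 0 0 0 0 0;0 0 0 0 0 0 0",
)

```text
clock: 28.3
tcp_pos: [0.5954, 0.134, 0.2094]
orientation: [0.388, 1.55, 0.554]
contact_force: [-0.6, -3.7, -0.3]
grip_width: -0.0001
```

```bash
python3 -c "
from h import *
f=r.grab_frame('wrist'); im=f['color'][60:160].astype(int)
cv2.imwrite('pics/w8.png',f['color'])
print(f['color'][125,300:420].astype(int).sum(1)); go([.6,.13,.21])
print([ (u,onz(f,u,125,.212)[1],onz(f,u,125,.233)[1]) for u in (320,340,360)], onz(f,340,125,.212))"
```

```text
[257 258 254 257 253 259 254 260 257 257 256 254 254 255 257 258 257 259
 259 259 254 260 259 277 317 339 312 282 274 272 271 274 272 269 257 234
 224 224 219 221 218 217 215 218 216 215 218 216 218 221 220 223 221 224
 224 219 219 220 213 210 208 212 210 205 205 205 207 210 206 206 210 210
 204 206 206 212 208 207 211 212 209 210 211 208 211 208 208 206 205 206
 210 207 206 210 204 206 214 218 266 341 397 420 421 423 423 421 422 424
 424 423 422 421 423 421 423 424 423 422 417 425]
t 28.35 tcp [0.5955 0.1341 0.2094] x [-0.0612  0.5606 -0.8258] yawY 1.6799374136132863 F [ 0.3585 -4.3957  0.6029] w -0.0002964800353336478
shift [-0.003  -0.0034  0.0041] |d| 0.006130145630233567
[(320, np.float64(0.12363326012437954), np.float64(0.10972828192156962)), (340, np.float64(0.13496423975505822), np.float64(0.11906605191454467)), (360, np.float64(0.1473590967109769), np.float64(0.12928055473094968))] [0.53  0.135 0.212]
```

apply_moves(
  increments="0 0.0003 0.0004 0 0 0 0;0 0.0003 0.0004 0 0 0 0;0 0.0003 0.0004 0 0 0 0;0 0 0 0 0 0 0;0 0 0 0 0 0 0;0 0 0 0 0 0 0;0 0 0 0 0 0 0;0 0 0 0 0 0 0",
)

```text
clock: 29.15
tcp_pos: [0.5955, 0.1343, 0.2092]
orientation: [0.387, 1.55, 0.552]
contact_force: [-0.6, -7.0, 0.8]
grip_width: -0.0
```

```bash
python3 -c "
from h import *
f=r.grab_frame('wrist')
print(f['color'][125,300:420].astype(int).sum(1)); go([.6,.13,.21])
for u,z in ((323,.212),(398.5,.255)): print(onz(f,u,125,z))"
```

```text
[255 251 262 255 258 254 254 258 257 259 256 255 255 259 258 256 255 254
 253 256 257 255 261 284 314 312 295 279 276 273 274 268 268 262 248 233
 219 215 219 219 217 218 219 222 215 220 218 219 222 221 222 218 215 221
 218 219 216 217 211 207 208 207 206 205 209 207 209 211 210 205 204 204
 205 201 205 202 207 206 203 204 211 204 207 208 207 205 206 209 205 206
 205 206 203 208 204 203 210 229 297 370 410 419 419 423 422 423 422 420
 426 427 423 422 422 421 424 425 421 419 421 426]
t 29.2 tcp [0.5955 0.1344 0.2092] x [-0.0603  0.5596 -0.8266] yawY 1.6788896746248303 F [-0.3068 -7.4052  0.1088] w 2.670874022767518e-05
shift [-0.0034 -0.0036  0.004 ] |d| 0.006308210904840834
[0.5308 0.1255 0.212 ]
[0.5287 0.1281 0.255 ]
```

Force now rises with no motion (7 N, against about 1.5 N of friction), so the shelf is on its stop. I'll retract, straighten the tool, and check from the fixed cameras while moving to the door.

apply_moves(
  increments="0 -0.008 -0.012 0 0 0 0;0 -0.011 -0.016 0 0 0 0;0 -0.03 0.02 0 0 0 0;0 -0.033 0.022 0 0 0 -0.95;0 -0.033 0.012 0 0 0 -1;0 -0.02 0.0 0 0 0 -1;0 0 0 0 0 0 -1;0 0 0 0 0 0 -1",
)

```text
clock: 30.0
tcp_pos: [0.6012, 0.0883, 0.3407]
orientation: [-0.083, 1.566, 0.086]
contact_force: [0.7, -0.7, -1.0]
grip_width: 0.0001
```

```bash
python3 -c "
from h import *
go([.428,-.115,.33],np.pi/2); print(r.get_obs()['joints'])"
```

```text
t 30.0 tcp [0.6012 0.0883 0.3407] x [ 0.003   0.0023 -1.    ] yawY 1.6784777861231726 F [ 0.734  -0.6636 -1.0331] w 6.834744403743242e-05
shift [ 0.0097 -0.1835 -0.194 ] |d| 0.2672340693145777
turn [ 0.8973  0.0264 -0.0179] B cols [[0.0, 6.123233995736766e-17, 1.0], [0.0, 1.0, -6.123233995736766e-17], [-1.0, 0.0, 0.0]]
[-0.554   0.2886  0.3944  1.6013 -0.1166  1.2712  1.5383]
```

apply_moves(
  increments="0 0 -0.026 -0.028 0 0 0;0 0 -0.026 -0.028 0 0 0;0 0 -0.026 -0.028 0 0 0;0 0 -0.026 -0.028 0 0 0;0 0 -0.026 -0.028 0 0 0;0 0 -0.026 -0.028 0 0 0;0 0 -0.026 -0.026 0 0 0;0 0 0 0 0 0 0",
)

```text
clock: 30.8
tcp_pos: [0.4241, -0.1173, 0.3377]
orientation: [-0.074, 1.57, 0.085]
contact_force: [0.2, 0.3, 0.4]
grip_width: 0.0
```

```bash
python3 -c "
from h import *
go([.428,-.115,.222]); print(r.get_obs()['joints'])
s=r.grab_frame('side');t=r.grab_frame('top'); cv2.imwrite('pics/s9.png',s['color']);cv2.imwrite('pics/t9.png',t['color'])
c=np.zeros((600,800,3),np.uint8); c[:390]=cv2.resize(s['color'][135:213,300:460],None,fx=5,fy=5,interpolation=2); c[400:600,:320]=cv2.resize(t['color'],(320,200)); c[400:600,330:730]=cv2.resize(t['color'][120:220,230:430],None,fx=2,fy=2)
cv2.imwrite('pics/c9.png',c)"
```

```text
t 30.8 tcp [ 0.4241 -0.1173  0.3377] x [-0.0015  0.007  -1.    ] yawY 1.6722086571065402 F [0.2185 0.2973 0.3631] w 4.1412713408633054e-05
shift [0.1158 0.001  0.0042] |d| 0.11583440792682657
[-0.3922 -0.0516  0.5125  1.9575  0.0196  1.2314  1.7854]
```

View pics/c9.png

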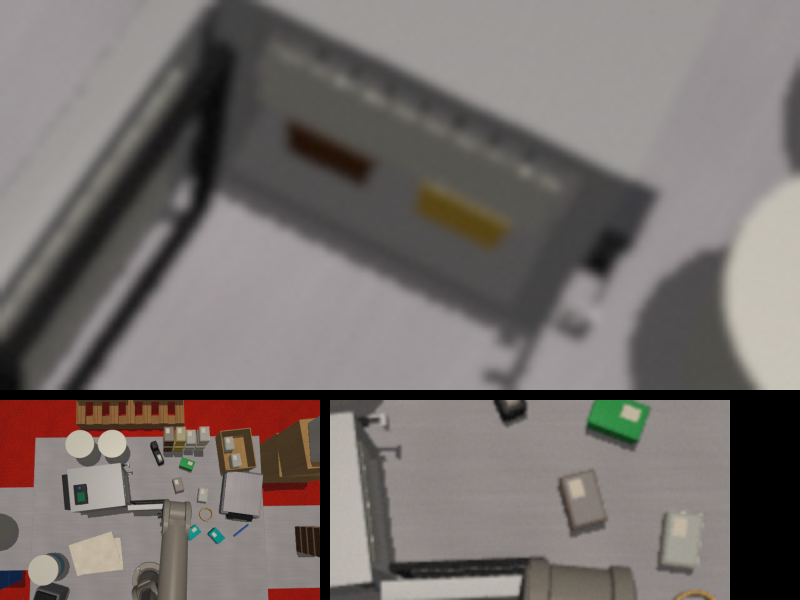

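The shelf looks fully in: the plate's top edge runs (270,42) to (565,188), right under the frame edge (240,2) to (655,192). The bystanders are unmoved. I'll check the flushness numerically and lower beside the door.

apply_moves(
  increments="0 0.01 0 0.002 0 0 0;0 0.025 0 0.001 0 0 0;0 0.025 0 0 0 0 0;0 0.025 0 0 0 0 0;0 0.02 0 0 0 0 0;0 0.01 0 0 0 0 0;0 0 0 0 0 0 0;0 0 0 0 0 0 0",
)

```text
clock: 31.7
tcp_pos: [0.4308, -0.1111, 0.2227]
orientation: [-0.082, 1.569, 0.091]
contact_force: [0.5, 0.0, 0.9]
grip_width: 0.0001
```

```bash
python3 -c "
from h import *
s=r.grab_frame('side')
S=lambda U,V,z: onz(s,(U+.5)/5-.5+300,(V+.5)/5-.5+135,z)
for p,z in (((270,42),.212),((565,188),.212),((240,2),.255),((655,192),.255),((225,190),.0),((495,325),0)): print(z,S(*p,z))
H=np.array([.478,.109])
for th in np.arange(1.6,-.05,-.2):
    ph=.106-th; u=np.array([np.cos(ph),np.sin(ph)]); n=np.array([np.sin(ph),-np.cos(ph)])
    print(round(th,2),[ (H+rho*u+(.03+.011)*n) for rho in (.2,)])
go([.44,-.115,.222]);A=rot(r.get_obs()['orientation']);print(A)"
```

```text
0.212 [0.5121 0.1275 0.212 ]
0.212 [0.6895 0.1458 0.212 ]
0.255 [0.4952 0.1175 0.255 ]
0.255 [0.7303 0.1492 0.255 ]
0.0 [0.5022 0.1234 0.    ]
0 [0.6933 0.1445 0.    ]
1.6 [array([ 0.4525, -0.0936])]
1.4 [array([ 0.4932, -0.0946])]
1.2 [array([ 0.5334, -0.0875])]
1.0 [array([ 0.5713, -0.0726])]
0.8 [array([ 0.6055, -0.0504])]
0.6 [array([ 0.6346, -0.0219])]
0.4 [array([0.6575, 0.0118])]
0.2 [array([0.6733, 0.0494])]
0.0 [array([0.6812, 0.0894])]
t 31.75 tcp [ 0.4311 -0.1112  0.2231] x [ 0.0005  0.0058 -1.    ] yawY 1.6810094866689282 F [-0.3545  0.5495 -0.3686] w 0.00011459524242081398
shift [ 0.0011 -0.0048  0.0084] |d| 0.009752634798888415
[[ 0.0005 -0.11    0.9939]
 [ 0.0058  0.9939  0.11  ]
 [-1.      0.0057  0.0011]]
```

The shelf is flush within measurement error. I'm starting to push the door.

apply_moves(
  increments="0 0 0 0.003 0 0 0;0 0 0 0.003 0 0 0;0 0 0 0.003 0 0 0;0 0 0 0.003 0 0 0;0 0 0 0.003 0 0 0;0 0 0.0003 0.004 0 0 0;0 0 0.0003 0.004 0 0 0;0 0 0.0003 0.004 0 0 0",
)

```text
clock: 32.55
tcp_pos: [0.4573, -0.1074, 0.2224]
orientation: [-0.081, 1.57, 0.091]
contact_force: [-0.7, -0.8, 0.0]
grip_width: -0.0003
```

apply_moves(
  increments="0 0 0.0006 0.005 0 0 0;0 0 0.0006 0.005 0 0 0;0 0 0.0006 0.005 0 0 0;0 0 0.0006 0.005 0 0 0;0 0 0.0006 0.005 0 0 0;0 0 0.0006 0.005 0 0 0;0 0 0.0006 0.005 0 0 0;0 0 0.0006 0.005 0 0 0",
)

```text
clock: 33.35
tcp_pos: [0.4966, -0.0982, 0.2224]
orientation: [-0.081, 1.569, 0.091]
contact_force: [-0.7, -0.8, -0.5]
grip_width: 0.0006
```

```bash
python3 -c "
from h import *
go([.5713,-.0726,.222]); o=r.get_obs(); print(o['joints'],o['moment'])"
```

```text
t 33.35 tcp [ 0.4966 -0.0982  0.2224] x [-0.0007  0.006  -1.    ] yawY 1.680541231738497 F [-0.7264 -0.7567 -0.5359] w 0.0005880041854432241
shift [0.0005 0.0173 0.077 ] |d| 0.0789279434388657
[-0.3667  0.216   0.516   1.9836 -0.1352  0.9752  1.8961] [-0.1842  0.1168  0.0112]
```

apply_moves(
  increments="0 0 0.001 0.006 0 0 0;0 0 0.001 0.006 0 0 0;0 0 0.001 0.006 0 0 0;0 0 0.001 0.006 0 0 0;0 0 0.0013 0.006 0 0 0;0 0 0.0013 0.006 0 0 0;0 0 0.0013 0.006 0 0 0;0 0 0.0014 0.006 0 0 0",
)

```text
clock: 34.15
tcp_pos: [0.5434, -0.0835, 0.2225]
orientation: [-0.081, 1.569, 0.091]
contact_force: [-0.1, -0.9, -0.8]
grip_width: 0.0001
```

apply_moves(
  increments="0 0 0.0016 0.006 0 0 0;0 0 0.0016 0.006 0 0 0;0 0 0.0016 0.006 0 0 0;0 0 0.0018 0.006 0 0 0;0 0 0.002 0.006 0 0 0;0 0 0.003 0.006 0 0 0;0 0 0.003 0.006 0 0 0;0 0 0.003 0.006 0 0 0",
)

```text
clock: 34.95
tcp_pos: [0.5891, -0.0607, 0.2225]
orientation: [-0.082, 1.57, 0.091]
contact_force: [-1.2, 0.0, -1.1]
grip_width: -0.0004
```

```bash
python3 -c "
from h import *
go([.6346,-.0219,.222]); go([.6575,.0118,.222])
t=r.grab_frame('top'); cv2.imwrite('pics/t10.png',cv2.resize(t['color'][100:240,220:420],None,fx=3,fy=3))"
```

```text
t 34.95 tcp [ 0.5891 -0.0607  0.2225] x [-0.0008  0.0059 -1.    ] yawY 1.680595561377141 F [-1.2284  0.0445 -1.1154] w -0.00036443394065180254
shift [0.0007 0.0336 0.0495] |d| 0.059800064582213486
t 34.95 tcp [ 0.5891 -0.0607  0.2225] x [-0.0008  0.0059 -1.    ] yawY 1.680595561377141 F [-1.2284  0.0445 -1.1154] w -0.00036443394065180254
shift [0.0009 0.0646 0.0759] |d| 0.09967713239628893
```

View pics/t10.png

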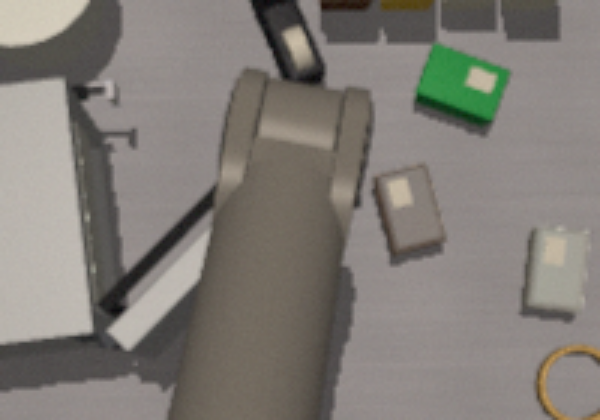

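The door follows, now about half shut with its free edge under the arm at about (220,190).

apply_moves(
  increments="0 0 0.0035 0.0062 0 0 0;0 0 0.0037 0.0062 0 0 0;0 0 0.004 0.0062 0 0 0;0 0 0.0042 0.0062 0 0 0;0 0 0.0042 0.0062 0 0 0;0 0 0.0045 0.006 0 0 0;0 0 0.0047 0.006 0 0 0;0 0 0.0048 0.006 0 0 0",
)

```text
clock: 35.8
tcp_pos: [0.6342, -0.0218, 0.2228]
orientation: [-0.082, 1.569, 0.091]
contact_force: [-0.9, -1.2, 0.7]
grip_width: 0.0
```

apply_moves(
  increments="0 0 0.005 0.0045 0 0 0;0 0 0.005 0.0045 0 0 0;0 0 0.005 0.0044 0 0 0;0 0 0.005 0.0044 0 0 0;0 0 0.005 0.004 0 0 0;0 0 0.005 0.0035 0 0 0;0 0 0.005 0.003 0 0 0;0 0 0.005 0.003 0 0 0",
)

```text
clock: 36.6
tcp_pos: [0.6606, 0.0213, 0.223]
orientation: [-0.081, 1.569, 0.091]
contact_force: [-0.9, -0.0, 0.6]
grip_width: 0.0002
```

```bash
python3 -c "
from h import *
go([.6733,.0494,.222]); go([.66,.089,.222])"
```

```text
t 36.6 tcp [0.6606 0.0213 0.223 ] x [-0.0007  0.0059 -1.    ] yawY 1.6804870886164156 F [-0.8922 -0.0465  0.574 ] w 0.0002231395810758901
shift [0.0012 0.0265 0.0157] |d| 0.030796144139547527
t 36.6 tcp [0.6606 0.0213 0.223 ] x [-0.0007  0.0059 -1.    ] yawY 1.6804870886164156 F [-0.8922 -0.0465  0.574 ] w 0.0002231395810758901
shift [0.0014 0.0673 0.0068] |d| 0.06766223009087907
```

apply_moves(
  increments="0 0 0.004 0.002 0 0 0;0 0 0.004 0.002 0 0 0;0 0 0.004 0.002 0 0 0;0 0 0.004 0.002 0 0 0;0 0 0.004 0.001 0 0 0;0 0 0.004 0.001 0 0 0;0 0 0.004 0.001 0 0 0;0 0 0.004 0.001 0 0 0",
)

```text
clock: 37.4
tcp_pos: [0.669, 0.0543, 0.2234]
orientation: [-0.081, 1.569, 0.091]
contact_force: [0.6, -1.2, 0.2]
grip_width: 0.0005
```

apply_moves(
  increments="0 0 0.0025 0 0 0 0;0 0 0.0025 0 0 0 0;0 0 0.002 0 0 0 0;0 0 0.002 0 0 0 0;0 0 0.002 0 0 0 0;0 0 0.002 0 0 0 0;0 0 0.0015 0 0 0 0;0 0 0.0015 0 0 0 0",
)

```text
clock: 38.2
tcp_pos: [0.6671, 0.0701, 0.2233]
orientation: [-0.082, 1.569, 0.091]
contact_force: [0.3, -0.1, -0.1]
grip_width: -0.0004
```

```bash
python3 -c "
from h import *
go([.665,.089,.222])"
```

```text
t 38.2 tcp [0.6671 0.0701 0.2233] x [-0.0007  0.006  -1.    ] yawY 1.6806092763598794 F [ 0.3124 -0.1193 -0.099 ] w -0.0003633283198347101
shift [ 0.0015  0.019  -0.    ] |d| 0.01907615010910647
```

apply_moves(
  increments="0 0 0.001 0 0 0 0;0 0 0.001 0 0 0 0;0 0 0.001 0 0 0 0;0 0 0.001 0 0 0 0;0 0 0.001 0 0 0 0;0 0 0.001 0 0 0 0;0 0 0.001 0 0 0 0;0 0 0.001 0 0 0 0",
)

```text
clock: 39.0
tcp_pos: [0.6665, 0.0775, 0.2235]
orientation: [-0.082, 1.569, 0.09]
contact_force: [1.8, -1.4, -0.9]
grip_width: -0.0002
```

apply_moves(
  increments="0 0 0.0005 0 0 0 0;0 0 0.0005 0 0 0 0;0 0 0.0005 0 0 0 0;0 0 0.0005 0 0 0 0;0 0 0.0005 0 0 0 0;0 0 0.0005 0 0 0 0;0 0 0.0005 0 0 0 0;0 0 0.0005 0 0 0 0",
)

```text
clock: 39.8
tcp_pos: [0.6659, 0.0818, 0.2235]
orientation: [-0.082, 1.569, 0.091]
contact_force: [2.5, -4.0, 0.0]
grip_width: 0.0001
```

apply_moves(
  increments="0 0 0.0004 0 0 0 0;0 0 0.0004 0 0 0 0;0 0 0.0004 0 0 0 0;0 0 0.0004 0 0 0 0;0 0 0.0004 0 0 0 0;0 0 0.0004 0 0 0 0;0 0 0.0004 0 0 0 0;0 0 0.0004 0 0 0 0",
)

```text
clock: 40.6
tcp_pos: [0.666, 0.0825, 0.2235]
orientation: [-0.082, 1.568, 0.087]
contact_force: [3.7, -7.3, -0.4]
grip_width: -0.0003
```

apply_moves(
  increments="0 0 0.0003 0 0 0 0;0 0 0.0003 0 0 0 0;0 0 0.0003 0 0 0 0;0 0 0.0003 0 0 0 0;0 0 0.0003 0 0 0 0;0 0 0.0003 0 0 0 0;0 0 0 0 0 0 0;0 0 0 0 0 0 0",
)

```text
clock: 41.4
tcp_pos: [0.6661, 0.0839, 0.2236]
orientation: [-0.082, 1.568, 0.086]
contact_force: [4.4, -8.4, -1.7]
grip_width: -0.0003
```

apply_moves(
  increments="0 0 0.0003 0 0 0 0;0 0 0.0003 0 0 0 0;0 0 0.0003 0 0 0 0;0 0 0.0003 0 0 0 0;0 0 0.0003 0 0 0 0;0 0 0.0003 0 0 0 0;0 0 0 0 0 0 0;0 0 0 0 0 0 0",
)

```text
clock: 42.2
tcp_pos: [0.6662, 0.0852, 0.2236]
orientation: [-0.082, 1.567, 0.086]
contact_force: [6.6, -8.2, -2.2]
grip_width: 0.0001
```

apply_moves(
  increments="0 0 0.0003 0.0005 0 0 0;0 0 0.0003 0.0005 0 0 0;0 0 0.0003 0.0005 0 0 0;0 0 0.0003 0.0005 0 0 0;0 0 0.0003 0.0002 0 0 0;0 0 0.0003 0.0001 0 0 0;0 0 0 0 0 0 0;0 0 0 0 0 0 0",
)

```text
clock: 43.0
tcp_pos: [0.6663, 0.087, 0.2235]
orientation: [-0.082, 1.572, 0.086]
contact_force: [-1.6, -8.9, 3.1]
grip_width: 0.0001
```

apply_moves(
  increments="0 0 0.0003 0.0001 0 0 0;0 0 0.0003 0.0001 0 0 0;0 0 0.0003 0.0001 0 0 0;0 0 0.0003 0.0001 0 0 0;0 0 0.0003 0.0001 0 0 0;0 0 0.0003 0.0001 0 0 0;0 0 0 0 0 0 0;0 0 0 0 0 0 0",
)

```text
clock: 43.8
tcp_pos: [0.6664, 0.0883, 0.2235]
orientation: [-0.082, 1.573, 0.085]
contact_force: [-2.4, -11.4, 2.7]
grip_width: -0.0003
```

apply_moves(
  increments="0 0 0.0003 0.0001 0 0 0;0 0 0.0003 0.0001 0 0 0;0 0 0.0003 0 0 0 0;0 0 0.0003 0 0 0 0;0 0 0.0003 0 0 0 0;0 0 0.0003 0 0 0 0;0 0 0 0 0 0 0;0 0 0 0 0 0 0",
)

```text
clock: 44.6
tcp_pos: [0.6666, 0.093, 0.2234]
orientation: [-0.082, 1.572, 0.089]
contact_force: [-1.9, -5.8, 2.6]
grip_width: -0.0001
```

The force fell from 11.4 to 5.8 N and the door jumped 4.7 mm, so the latch snapped. I'll back off gently to see whether the door stays.

apply_moves(
  increments="0 0 -0.0005 0 0 0 0;0 0 -0.001 0 0 0 0;0 0 -0.001 0 0 0 0;0 0 -0.001 0 0 0 0;0 0 -0.001 0 0 0 0;0 0 -0.001 0 0 0 0;0 0 0 0 0 0 0;0 0 0 0 0 0 0",
)

```text
clock: 45.4
tcp_pos: [0.6682, 0.0891, 0.2234]
orientation: [-0.081, 1.569, 0.091]
contact_force: [0.2, 0.6, -0.5]
grip_width: -0.0
```

apply_moves(
  increments="0 0 -0.003 0 0 0 0;0 0 -0.01 0 0 0 0;0 0 -0.02 0 0 0 0;0 0 -0.02 0 0 0 0;0 -0.02 -0.03 0 0 0 0;0 -0.03 -0.03 0 0 0 0;0 -0.03 -0.03 0 0 0 0;0 -0.03 -0.03 0 0 0 0",
)

```text
clock: 46.2
tcp_pos: [0.6869, -0.0861, 0.3337]
orientation: [-0.081, 1.569, 0.09]
contact_force: [0.9, 0.5, -0.2]
grip_width: 0.0002
```

```bash
python3 -c "
from h import *
s=r.grab_frame('side');t=r.grab_frame('top');cv2.imwrite('pics/t11.png',t['color']);cv2.imwrite('pics/s11.png',s['color'])
c=np.zeros((590,800,3),np.uint8); c[:300]=cv2.resize(s['color'][110:230,200:520],None,fx=2.5,fy=2.5,interpolation=2); c[310:590,:480]=cv2.resize(t['color'][100:240,220:460],None,fx=2,fy=2)
cv2.imwrite('pics/c11.png',c); print(r.get_obs()['contact_force'],r.get_obs()['tcp_pos'])"
```

```text
[ 0.288  -0.7368  0.1478] [ 0.6883 -0.0924  0.338 ]
```

```bash
python3 -c "
from h import *
H=np.array([.478,.112]);u=np.array([.9944,.106]);n=np.array([.106,-.9944])
d=np.arange(-20,64,4)/1000
print((d*1000).astype(int))
for nm in ('side','top'):
    f=r.grab_frame(nm); g=cv2.cvtColor(f['color'],6)
    for rho in (.05,.1,.15,.2,.23):
        P=[proj(f,[*(H+rho*u+x*n),.255]) for x in d]
        print(nm,rho,[int(g[int(round(p[1])),int(round(p[0]))]) for p in P])
a=cv2.imread('pics/t0.png') if 0 else cv2.imread('pics/top0.png'); b=cv2.imread('pics/t11.png')
for nm,(x,y,w,h) in {'white':(385,170,40,40),'brown':(338,148,35,44),'tape':(395,212,36,34),'green':(355,110,40,35)}.items():
    print(nm,cv2.absdiff(a,b)[y:y+h,x:x+w].mean(), cv2.absdiff(a,b)[y:y+h,x:x+w].max())
"
```

```text
[-20 -16 -12  -8  -4   0   4   8  12  16  20  24  28  32  36  40  44  48
  52  56  60]
side 0.05 [108, 105, 103, 101, 101, 102, 104, 104, 105, 105, 105, 90, 64, 52, 51, 50, 50, 50, 51, 51, 50]
side 0.1 [142, 139, 136, 133, 129, 123, 118, 114, 119, 130, 131, 131, 132, 132, 133, 115, 76, 62, 50, 53, 58]
side 0.15 [106, 107, 109, 109, 110, 109, 110, 111, 111, 112, 113, 112, 108, 113, 127, 132, 132, 133, 133, 132, 117]
side 0.2 [120, 120, 118, 118, 119, 115, 115, 115, 114, 112, 113, 112, 111, 110, 110, 110, 108, 106, 101, 104, 105]
side 0.23 [105, 105, 104, 105, 103, 102, 102, 101, 99, 97, 97, 97, 94, 95, 94, 89, 90, 90, 87, 85, 85]
top 0.05 [183, 186, 187, 102, 88, 102, 169, 182, 183, 183, 184, 186, 164, 79, 64, 69, 69, 68, 80, 108, 143]
top 0.1 [180, 184, 162, 98, 76, 135, 182, 182, 184, 186, 183, 187, 118, 68, 65, 67, 64, 69, 75, 141, 139]
top 0.15 [185, 183, 164, 94, 51, 166, 179, 180, 181, 183, 183, 182, 68, 62, 66, 67, 65, 72, 78, 80, 80]
top 0.2 [181, 181, 160, 93, 147, 174, 174, 176, 180, 181, 183, 103, 69, 66, 64, 70, 41, 46, 86, 143, 139]
top 0.23 [180, 177, 153, 72, 111, 172, 174, 175, 178, 179, 175, 143, 144, 179, 127, 141, 143, 139, 141, 141, 139]
white 3.808125 11
brown 16.338311688311688 76
tape 3.6288126361655775 14
green 4.242380952380953 122
```

```bash
python3 -c "
from h import *
print(r.get_obs()['clock'],r.hand_in())"
```

```text
the job is handed in; nothing more can be done
46.4 None
```

The red tub is on the shelf, the shelf is in on its stop, and the door is latched. I handed in at 46.4 s with the arm clear; no verdict was reported.

- **Tub:** it stands about mid-width on the tray, near the marked spot. I set it down slowly, but the contact force briefly reached about 13 N before I backed off and let go.
- **Shelf:** at about 16 mm short, the gripper's knuckles touched the cooler's frame (about 7 N). I backed off, tilted the tool and finished the push. The force then rose to 7 N with no motion, so the shelf is against its stop. The two cameras disagreed slightly on flushness: the wrist view put the plate about 3 mm short, the side view about 4 mm past. Both are within my measuring error.
- **Door:** I eased it shut. The push climbed to 11.4 N, then fell to 5.8 N as the door jumped 4.7 mm. The force dropped to zero when I backed off, and the door stayed put. The last top image puts it about 0.03 rad past nominal, within the latch range.
- **Bystanders:** image comparison shows the white tub and tape unmoved. The brown tub's patch did change in the final comparison. A picture taken midway through closing the door showed it in place, so I put this down to the arm or its shadow. I could not look again because the picture limit was used up.

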